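# Fit the stop bar and square a circuit board into the jig

## Robot

A 6-joint arm with a two-finger parallel gripper is mounted at the origin on a cart in front of the work surface, level with it; the furniture and walls round the work are solid. World frame = base frame: x ahead of the robot, y to its left, z up, the work surface at z = 0. Lengths are in m, angles in rad, forces in N, time in s.
With the tool pointing down it reaches from about 0.35 to 0.85 m from the base axis. Payload 8.1 kg.
Tool frame: the origin (TCP) lies at the very end of the fingers, on their centre line; the grasp point (between the pads) lies 19 mm behind it; z points along the fingers, y is the line along which they close (so a half turn about z gives the same grasp; the last joint's range is limited). The gripper opens to 93 mm and grips with 3 to 60 N. Pads are 15 mm wide; open, the fingers measure 128 mm over their backs; the gripper's body (75 mm by 188 mm) begins 65 mm behind the grasp point.
Start: joints at [-1.242, 0.13, 1.488, -0, 1.523, -0.085], TCP at [0.241, -0.549, 0.219] pointing down, gripper open.
Joint ranges: [-2.96, 2.96], [-0.89, 2.26], [0.02, 2.5], [-1.34, 4.48], [0, 2.73], [-2.66, 2.66]. Speed limits (rad/s): [2.39, 2.39, 2.79, 3.14, 3.14, 3.14].

## Interface

Orientations are given as a rotation vector (axis times angle).
In Python, from plant import robot gives the robot as it stands.
- The arm moves only by the tool play_rows, never from a script. Its argument "deltas" is one flat list of numbers, 5 for each row, row after row: the shift along the tool's x, y, z in mm, then the turn about the tool's z in degrees, then the finger opening in mm, from 0 to 93. A call has 1 to 10 rows; each row shifts and turns the commanded pose from where the row before left it, along the tool's axes as they then stand; what a row does not reach is not made up. A row lasts 1/12 s, in which the tool goes at most 41.7 mm and 7.16 degrees, less where a joint would pass 70% of its speed; a pose out of reach is approached as far as the arm can. A call with a gripper value outside its range is refused whole. The fingers move at their own pace and stop on an object; "newtons" is the grip in N (left out, the last holds). Time passes only in rows, so rows that do not move let the fingers close. It gives the time, the measured TCP pose, the force, the opening and the grip force at its end, in the units of the state.
- robot.read_state(): the state, without advancing time (a new reading comes with each control period).
- robot.read_camera(name): name is "side" or "top" or "wrist"; returns a dict with "pixels" (480x640x3 uint8, blue, green, red), "mtx" (3x3 intrinsics, pixels), "eye" and "rotation" of the camera in the world. Camera axes: x right, y up, looking along -z (the intrinsics and any distortion apply to the point x, -y, -z); pixel columns grow to the right and rows downward; lengths in m; the calibration is good to about 2 mm. A picture is of the moment at which its call begins. There is no depth.
- robot.close_job(): hands the job in; it is judged then, once.
The state is a dict: "t": time; "q": joint angles; "dq": joint speeds; "joint_torque": joint torques, N m; "tool_pos": TCP position; "orientation": TCP orientation; "force": force on the tool from outside, world axes, zero at the start; "wrist_torque": the same for the moment, N m; "opening": finger opening in m; "gripper_force": force on a finger pad.
Only numpy, scipy, OpenCV 4.12 (cv2) and the standard library are available. Lean on these libraries where they do the work, as an engineer would, in place of code of your own. Each camera call takes 0.05 s, during which the arm holds its last target. There are 200 camera calls.

## Task

Press the loose steel stop bar down into the two snap forks at the far end of the locating jig until both sprung jaws have closed over its ends, and let go of it. Then lay the loose green circuit board that is near the jig flat on the jig plate and push it into the corner, one short end against the bar and one long side against the fixed fence, square to both, and finish while still holding it pressed firmly against both stops. Leave the clamp disc, the steel lid and the magnet where they are.

Things in the scene. Friction and masses are not known exactly. Their poses are not given: they have to be found in the camera images.
- jig: Fixed aluminium locating jig. Plate 130 x 144 x 8 mm (x -63 to +67, y -72 to +72 mm), origin at bench height under its middle; upper face 8 mm above it. x points away from the robot at yaw 0, towards two snap forks (bar axis at x = 45 mm, forks 12 mm wide at y = -58 and +58 mm, free between them); y points towards the fence.
- bar_seat (a point): On the plate's upper face (8 mm above the bench), midway between the forks: where the bar's origin lies when seated, its square part resting on the plate. Axes as the jig's; the seated bar lies along y. Each fork is slippery white plastic: fixed rear prong 24 mm high on the +x side, in front of it an 11 mm slot with a low front lip and the sprung jaw, reaching 24 mm above the plate.
- corner (a point): On the plate's upper face, where the face of the seated bar (the face towards -x) and the face of the fence (towards -y) would meet. The board belongs on the -x, -y side of this point. Axes as the jig's.
- fence: Fixed polished steel fence on the plate, 36 x 12 x 14 mm (x, y, z), origin under its middle (8, 38 mm from the jig's origin), axes as the jig's. Stop face looks to -y, 6 mm from the origin; slippery (friction 0.1; bar and plate about 0.6). It meets only the stretch of the board's side from 13 to 49 mm from the bar, so fingers can hold the board by its rear 40 mm.
- bar: Loose steel stop bar, 152 mm long, about 0.12 kg, lying along its own y: the middle 88 mm is square, 12 x 12 mm; the ends are round, 10 mm across, 32 mm long. Origin at the middle of its underside. May be turned end for end. Fits the forks up to 8 mm off the middle along y.
- jaw_left (a joint): Sprung slippery plastic jaw of the +y fork, hinged low in front of the slot: 0 = closed (rad), grows as it is pushed open towards -x. Pressing the bar straight down from above wedges both jaws open by about 0.25 rad, then they spring back to 0 over the rod ends. Together they resist with about 10 N, at some 5 to 15 mm above the seat; the bar's weight alone does not open them.
- jaw_right (a joint): The same jaw of the fork on the -y side.
- board: Loose green circuit board, 98 mm long along its own y, 57 mm wide (x -30 to +27 mm), 7 mm high, 0.03 to 0.06 kg; a black connector strip 10 mm high runs along its +x side. Origin under its middle, 1.5 mm off mid-width. Can be held across its width near one end. At the start its +y end points roughly away from the robot, its plain -x side to the left, as it would lie in the jig.
- clamp_disc: Bystander: loose metal disc with holes, 47 mm across, 10 mm high, origin under its middle. Leave alone.
- steel_lid: Bystander: loose steel screw lid, 46 mm across, 14 mm high, origin under its middle. Leave alone.
- voice_magnet: Bystander: loose grey curved magnet, 20 x 46 x 9 mm, origin under its middle. Leave alone.

How it is judged:
By the outcome, as a careful person would: the job done as asked, in the order asked, and still so for the second after the job is handed in, while the arm keeps its last pose, push and grip.
It also fails if it takes over 70 s, if anything falls off the work surface, if the arm or the gripper's body presses on something with over 40 N, if the wrist force passes 120 N, or if a joint passes its speed limit or range.

## Working session

There is one attempt and no reset: what is moved stays moved. The work goes in short steps, Python scripts to look and compute and a tool call to move; the robot and the scene stay as the last step left them, time stands still between calls to the robot, and variables do not carry over. Pictures are saved under pics/ and viewed, at most 10 in all, crops included, and the job is handed in when it is done.

Besides the shell and the picture viewer there is one more tool, called after "Emit:" as name(argument=value, ...) on one line, values as JSON. play_rows: Moves the arm, as the interface text tells. Its arguments: {"type":"object","properties":{"deltas":{"type":"array"},"newtons":{"type":"number"}},"required":["deltas"]}

```bash
mkdir -p pics; python3 - <<'E'
from plant import robot
import cv2,numpy as np
s=robot.read_state();print(s['t'],s['tool_pos'],s['orientation'],s['opening'])
for n in('top','side'):
    c=robot.read_camera(n);cv2.imwrite(f'pics/{n}0.png',c['pixels']);np.savez(f'pics/{n}0.npz',**c);print(n,c.keys(),c['eye'],np.round(c['rotation'],3).tolist(),c['mtx'].tolist())
E
```

```text
0.0 [ 0.24112026 -0.54879737  0.21756901] [-3.07275109e+00 -6.45111977e-01  3.26275264e-04] 0.09320207227394825
top dict_keys(['pixels', 'mtx', 'eye', 'rotation']) [0.52510401 0.24293411 0.90067195] [0.065, -0.016, -1.564] [[554.8103078615608, 0.0, 319.5432340394003], [0.0, 554.8103078615608, 243.25716441740445], [0.0, 0.0, 1.0]]
side dict_keys(['pixels', 'mtx', 'eye', 'rotation']) [ 1.28521223 -0.05000467  0.40929206] [0.97, 0.649, 1.034] [[463.1984664852666, 0.0, 317.4875481913548], [0.0, 463.1984664852666, 236.93726227298865], [0.0, 0.0, 1.0]]
```

View pics/top0.png

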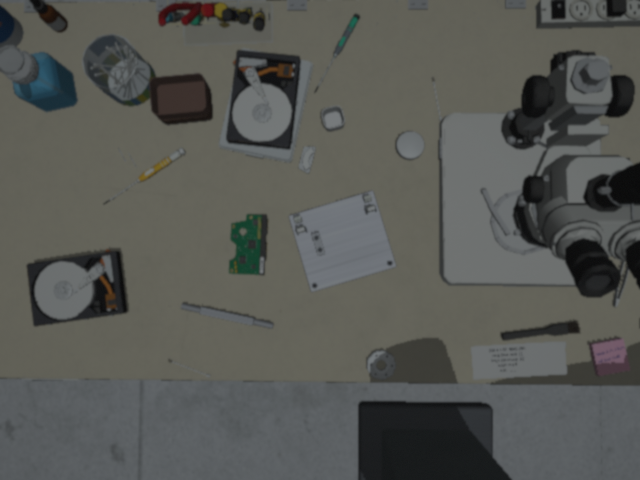

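View pics/side0.png

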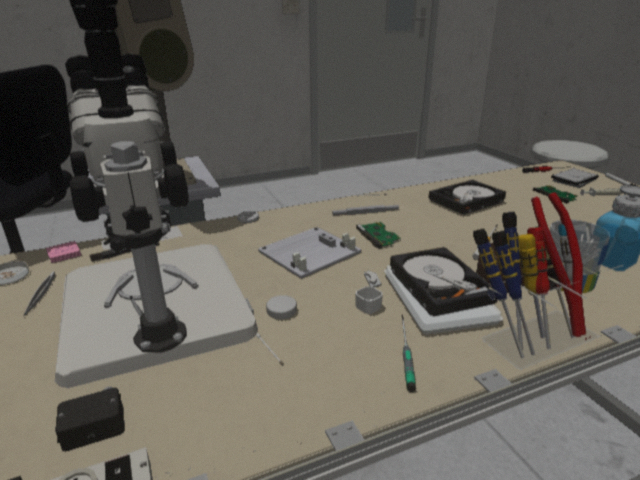

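The top view shows the jig around (343,240), with forks at (299,223) and (369,203) and the fence at (318,243). The board is at (248,245) and the bar runs from (183,306) to (272,323). The side view shows the same layout, with the microscope standing to the robot's right of the jig.

```bash
cat > h.py <<'E'
import numpy as np,cv2
from scipy.spatial.transform import Rotation as R
def cast(c,uv,z):
    uv=np.atleast_2d(np.asarray(uv,float));K=c['mtx'];Rm=R.from_rotvec(c['rotation']).as_matrix()
    d=np.c_[(uv[:,0]-K[0,2])/K[0,0],-(uv[:,1]-K[1,2])/K[1,1],-np.ones(len(uv))]@Rm.T
    return c['eye']+d*((z-c['eye'][2])/d[:,2])[:,None]
def proj(c,P):
    p=(np.atleast_2d(P)-c['eye'])@R.from_rotvec(c['rotation']).as_matrix();K=c['mtx']
    return np.c_[K[0,0]*p[:,0]/-p[:,2]+K[0,2],K[1,1]*p[:,1]/p[:,2]+K[1,2]]
E
python3 - <<'E'
from h import *
c=dict(np.load('pics/top0.npz'));im=c['pixels']
g=cv2.resize(cv2.convertScaleAbs(im[180:335,170:410],alpha=1.8),None,fx=3.3,fy=3.3,interpolation=cv2.INTER_CUBIC);cv2.imwrite('pics/crop0.png',g)
hsv=cv2.cvtColor(im,cv2.COLOR_BGR2HSV)
print([hsv[v,u].tolist() for v,u in((250,360),(245,245),(315,227),(300,150),(245,264))])
def rect(m,name,z,box):
    M=np.zeros_like(m);x0,y0,x1,y1=box;M[y0:y1,x0:x1]=m[y0:y1,x0:x1]
    k=max(cv2.findContours(M,0,2)[0],key=cv2.contourArea);r=cv2.minAreaRect(k);b=cv2.boxPoints(r)
    P=cast(c,b,z);print(name,np.round(r[0],1),b.round(1).tolist(),P[:,:2].round(4).tolist(),'ctr',P.mean(0).round(4),'sides',[round(float(np.linalg.norm(P[i]-P[i-1])),4) for i in(1,2)])
low=((hsv[...,1]<40)&(hsv[...,2]>60)).astype(np.uint8)
rect(low,'jig',.008,(280,180,410,300))
rect(low,'bar',.01,(170,290,285,335))
gr=((hsv[...,0]>40)&(hsv[...,0]<90)&(hsv[...,1]>80)).astype(np.uint8)
rect(gr,'board',.007,(215,200,285,285))
E
```

```text
[[105, 21, 119], [74, 103, 69], [105, 20, 102], [27, 26, 99], [45, 12, 42]]
jig [344.5 239.5] [[280.0, 180.0], [409.0, 180.0], [409.0, 299.0], [280.0, 299.0]] [[0.6738, 0.3363], [0.6741, 0.1276], [0.4828, 0.1279], [0.4811, 0.3343]] ctr [0.5779 0.2315 0.008 ] sides [0.2087, 0.1912]
bar [227. 312.] [[170.0, 290.0], [284.0, 290.0], [284.0, 334.0], [170.0, 334.0]] [[0.4943, 0.5124], [0.4957, 0.3278], [0.4256, 0.3271], [0.4237, 0.5109]] ctr [0.4598 0.4196 0.01  ] sides [0.1846, 0.0701]
board [245.5 243.8] [[229.60000610351562, 272.6000061035156], [231.6999969482422, 214.0], [261.29998779296875, 215.0], [259.20001220703125, 273.70001220703125]] [[0.523, 0.4166], [0.6182, 0.4145], [0.6166, 0.3662], [0.5215, 0.3686]] ctr [0.5698 0.3915 0.007 ] sides [0.0952, 0.0484]
```

View pics/crop0.png

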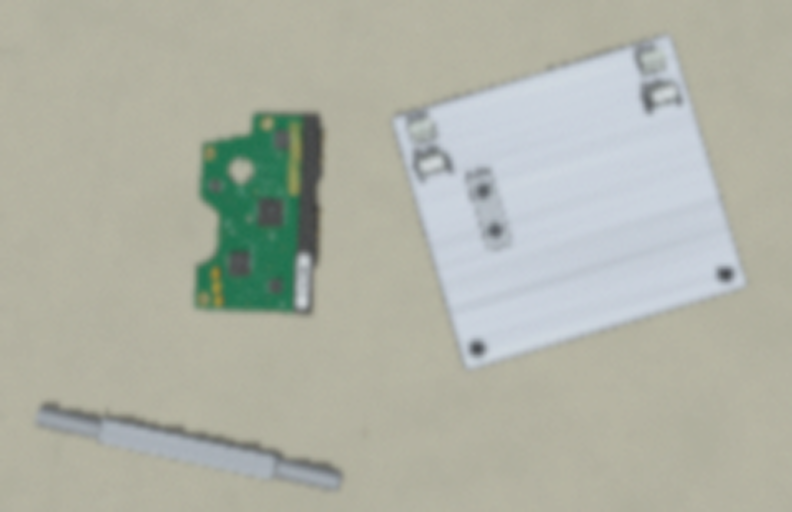

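The crop shows the board's plain side on the left, the connector on the right and the far tab at (252-320,112). The bar's square part runs from (100,428) to (275,465), and the plate's corners are at (393,117), (668,35), (745,284) and (467,368).

```bash
python3 - <<'E'
from h import *
c=dict(np.load('pics/top0.npz'));im=c['pixels']
hsv=cv2.cvtColor(im,cv2.COLOR_BGR2HSV).astype(int)
def rect(m,name,z,box):
    M=np.zeros(m.shape,np.uint8);x0,y0,x1,y1=box;M[y0:y1,x0:x1]=m[y0:y1,x0:x1]
    M=cv2.morphologyEx(M,cv2.MORPH_OPEN,np.ones((2,2)))
    k=max(cv2.findContours(M,0,2)[0],key=cv2.contourArea);b=cv2.boxPoints(cv2.minAreaRect(k))
    P=cast(c,b,z);e=P-np.roll(P,1,0);print(name,b.round(1).tolist(),P[:,:2].round(4).tolist(),'ctr',P.mean(0).round(4),'sides',[round(float(np.linalg.norm(e[i])),4) for i in(1,2)],np.degrees(np.arctan2(e[:,1],e[:,0])).round(1))
b=im.astype(int)
blue=(b[...,0]>=b[...,2]+3)&(hsv[...,2]>60)
rect(blue,'jig',.008,(280,180,410,300))
rect(blue,'bar',.010,(170,290,285,335))
fg=(hsv[...,2]<75)|((hsv[...,0]>40)&(hsv[...,0]<90)&(hsv[...,1]>60))
rect(fg,'board',.007,(215,205,280,285))
# rough crop pts (crop/3.3+offset)
cr=lambda p:np.array(p)/3.3+[170,180]
print('sq ends',cast(c,cr([[100,428],[275,465]]),.012).round(4).tolist(),'bar ends',cast(c,cr([[40,414],[340,479]]),.010).round(4).tolist())
P=cast(c,cr([[393,117],[668,35],[745,284],[467,368]]),.008);print('plate',P.round(4).tolist(),P.mean(0),np.linalg.norm(P-np.roll(P,1,0),axis=1))
print('fence screws',cast(c,cr([[483,190],[495,231]]),.022).round(4).tolist())
# side view projections of rough corners for check
s=dict(np.load('pics/side0.npz'));print(proj(s,P).round(0).tolist())
E
```

```text
jig [[288.8999938964844, 216.1999969482422], [374.0, 190.6999969482422], [397.0, 267.20001220703125], [311.79998779296875, 292.79998779296875]] [[0.6147, 0.3213], [0.6566, 0.1839], [0.5334, 0.147], [0.4915, 0.2832]] ctr [0.574  0.2339 0.008 ] sides [0.1436, 0.1286] [  17.2  -73.  -163.3  107.1]
bar [[182.10000610351562, 310.0], [183.6999969482422, 302.79998779296875], [273.8999938964844, 322.8999938964844], [272.29998779296875, 330.1000061035156]] [[0.4623, 0.492], [0.4738, 0.4897], [0.4431, 0.3435], [0.4316, 0.3459]] ctr [0.4527 0.4178 0.01  ] sides [0.0118, 0.1494] [  78.2  -11.6 -101.9  168. ]
board [[230.60000610351562, 274.1000061035156], [232.60000610351562, 213.89999389648438], [268.6000061035156, 215.10000610351562], [266.6000061035156, 275.29998779296875]] [[0.5206, 0.415], [0.6183, 0.4132], [0.6166, 0.3543], [0.5191, 0.3565]] ctr [0.5686 0.3847 0.007 ] sides [0.0977, 0.0589] [ 88.5  -1.1 -91.7 178.7]
sq ends [[0.4632, 0.462, 0.012], [0.4461, 0.3763, 0.012]] bar ends [[0.4696, 0.4922, 0.01], [0.4394, 0.3449, 0.01]]
plate [[0.616, 0.3209, 0.008], [0.6567, 0.1864, 0.008], [0.5352, 0.149, 0.008], [0.4935, 0.2837, 0.008]] [0.57534619 0.23501216 0.008     ] [0.12800129 0.14053929 0.12717956 0.14104502]
fence screws [[0.5794, 0.276, 0.022], [0.5597, 0.2701, 0.022]]
[[361.0, 247.0], [301.0, 273.0], [259.0, 246.0], [316.0, 225.0]]
```

```bash
cat >> h.py <<'E'
def yawof(s): 
    x=R.from_rotvec(s['orientation']).as_matrix()[:,0];return np.degrees(np.arctan2(x[1],x[0]))
def go(s,P,yaw=None,p0=None,y0=None):
    "tool-axis shift (mm) from state (or p0) to world P, then turn (deg) to tool-x yaw; shift assumes no turn before"
    M=R.from_rotvec(s['orientation']).as_matrix()
    d=M.T@(np.array(P)-(s['tool_pos'] if p0 is None else np.array(p0)))*1000
    return d.round(1), None if yaw is None else round(-(yaw-(yawof(s) if y0 is None else y0)),2)
E
python3 - <<'E'
from h import *
from plant import robot
s=robot.read_state();print(yawof(s),R.from_rotvec(s['orientation']).as_matrix().round(3).tolist())
W=[s['tool_pos'],(.30,-.28,.24),(.365,-.05,.24),(.37,.12,.24),(.45,.418,.15)]
for a,b in zip(W,W[1:]):print(go(s,b,p0=a))
E
```

```text
23.709430396212937 [[0.916, 0.402, -0.001], [0.402, -0.916, 0.002], [0.0, -0.002, -1.0]]
(array([ 162. , -222.5,  -21.9]), None)
(array([ 152. , -184.5,    0.3]), None)
(array([  72.9, -153.6,    0.3]), None)
(array([ 193.1, -240.5,   90.4]), None)
```

Emit:
play_rows(deltas=[20,-28,-3,0,93,20,-28,-3,0,93,20,-28,-3,0,93,20,-28,-3,0,93,20,-28,-3,0,93,20,-28,-3,0,93,20,-28,-3,0,93,22,-27,-1,0,93,22,-26,0,0,93,22,-26,0,0,93], newtons=60)

```text
t: 0.93
tool_pos: [0.3192, -0.2131, 0.2405]
orientation: [3.075, 0.645, 0.0]
force: [1.0, 0.3, 0.7]
opening: 0.0932
gripper_force: 0.0
```

Emit:
play_rows(deltas=[22,-26,0,0,93,22,-26,0,0,93,22,-26,0,0,93,22,-26,0,0,93,22,-26,0,0,93,15,-31,0,0,93,15,-31,0,0,93,15,-31,0,0,93,15,-31,0,0,93,15,-31,0,0,93])

```text
t: 1.77
tool_pos: [0.3736, 0.1223, 0.2404]
orientation: [3.074, 0.646, 0.0]
force: [-0.1, 0.0, -0.3]
opening: 0.0929
gripper_force: 0.0
```

Emit:
play_rows(deltas=[19,-24,8,0,93,19,-24,8,0,93,19,-24,8,0,93,19,-24,8,0,93,19,-24,8,0,93,19,-24,8,0,93,19,-24,8,0,93,0,0,0,-7,93,0,0,0,-7,93,0,0,0,-7,93])

```text
t: 2.6
tool_pos: [0.4277, 0.3282, 0.1833]
orientation: [2.901, 1.205, -0.004]
force: [-0.7, 0.1, -0.4]
opening: 0.0932
gripper_force: 0.0
```

Emit:
play_rows(deltas=[0,0,0,-6.7,93,0,0,0,-6.7,93,0,0,0,-6.7,93,0,0,0,-6.6,93,0,0,0,-6.6,93,24,2,15,0,93,24,2,15,0,93,24,2,15,0,93,22,2,15,0,93,0,0,0,0,93])

```text
t: 3.43
tool_pos: [0.4539, 0.4195, 0.1195]
orientation: [-2.439, -1.978, 0.009]
force: [-0.8, 0.1, 0.2]
opening: 0.0929
gripper_force: 0.0
```

```bash
python3 - <<'E'
from h import *
from plant import robot
s=robot.read_state();print(s['t'],s['tool_pos'],yawof(s),s['q'])
c=robot.read_camera('wrist');np.savez('pics/w1.npz',**c);cv2.imwrite('pics/w1.png',cv2.convertScaleAbs(c['pixels'],alpha=1.6));print(c['eye'],c['rotation'],c['mtx'][0])
E
```

```text
3.4333 [0.45388995 0.41945658 0.11948585] 78.088910137685 [6.62524697e-01 2.48658067e-01 1.53839646e+00 8.80760613e-04
 1.36050231e+00 8.70235023e-01]
[0.46955671 0.49405318 0.2842452 ] [-0.27833018  0.0341027  -0.20626167] [340.1121414    0.         320.24501272]
```

View pics/w1.png

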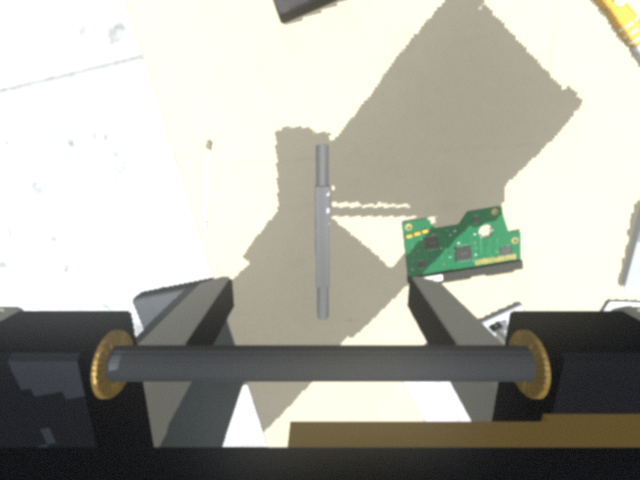

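The wrist view shows the bar from (322,145) to (322,318), centred between the fingers. Its square part spans rows 186 to 288, and the board is at right around (462,245).

```bash
python3 - <<'E'
from h import *
c=dict(np.load('pics/w1.npz'))
g=cv2.cvtColor(c['pixels'],cv2.COLOR_BGR2GRAY)
b=c['pixels'].astype(int);m=(b[...,0]>=b[...,2]+3)
for v in(155,170,200,220,240,260,280,300,312):
    u=np.where(m[v,300:345])[0]+300;print(v,u.min(),u.max(),len(u),end=' | ')
vs=np.where(m[130:330,322])[0]+130;print('\nrows',vs.min(),vs.max())
w=[ (m[v,310:338]).sum() for v in range(140,325)];print(w)
E
```

```text
Traceback (most recent call last):
ValueError: zero-size array to reduction operation minimum which has no identity
```

```bash
python3 - <<'E'
from h import *
c=dict(np.load('pics/w1.npz'))
b=c['pixels'].astype(int);d=b[...,0]-b[...,2]
print(d[240,300:345].tolist());print(d[300,300:345].tolist())
m=((d>-9)).astype(np.uint8);M=np.zeros_like(m);M[130:330,305:345]=m[130:330,305:345]
M=cv2.morphologyEx(M,cv2.MORPH_OPEN,np.ones((3,3)))
k=max(cv2.findContours(M,0,2)[0],key=cv2.contourArea)
w=M.sum(1);print(np.r_[140:325][::4].tolist(),w[140:325:4].tolist())
for v in(155,175,195,220,240,260,280,305):
    u=np.where(M[v])[0];P=cast(c,[[u.min(),v],[u.max()+1,v]],.010);print(v,u.min(),u.max()+1,P[:,:2].round(4).tolist())
vs=np.where(w>3)[0];print(vs.min(),vs.max(),cast(c,[[322.5,vs.min()],[322.5,vs.max()+1]],.010).round(4).tolist())
E
```

```text
[-14, -15, -14, -15, -14, -14, -15, -15, -14, -14, -14, -15, -14, -14, -11, -7, -3, 0, 1, 1, 1, 1, 2, 1, 1, 2, 1, 0, 0, -4, -11, -14, -14, -14, -14, -14, -15, -14, -14, -14, -15, -13, -14, -15, -15]
[-14, -14, -15, -14, -13, -14, -13, -14, -14, -14, -14, -13, -13, -14, -14, -13, -12, -7, -1, 1, 1, 2, 2, 1, 2, 2, -1, -1, -8, -12, -13, -14, -13, -13, -14, -14, -13, -14, -13, -13, -13, -14, -14, -14, -14]
[140, 144, 148, 152, 156, 160, 164, 168, 172, 176, 180, 184, 188, 192, 196, 200, 204, 208, 212, 216, 220, 224, 228, 232, 236, 240, 244, 248, 252, 256, 260, 264, 268, 272, 276, 280, 284, 288, 292, 296, 300, 304, 308, 312, 316, 320, 324] [0, 0, 13, 13, 12, 12, 13, 13, 13, 12, 13, 13, 15, 16, 15, 15, 15, 16, 15, 15, 15, 15, 15, 15, 15, 15, 15, 15, 15, 14, 14, 14, 14, 14, 14, 14, 14, 12, 12, 12, 12, 12, 12, 12, 11, 0, 0]
155 316 329 [[0.463, 0.4858], [0.473, 0.4837]]
175 316 329 [[0.4598, 0.4707], [0.4699, 0.4686]]
195 315 331 [[0.4556, 0.4553], [0.4683, 0.4527]]
220 315 330 [[0.4513, 0.4351], [0.4634, 0.4326]]
240 315 330 [[0.4477, 0.4183], [0.46, 0.4158]]
260 316 330 [[0.4447, 0.4008], [0.4564, 0.3984]]
280 316 330 [[0.4409, 0.3828], [0.4528, 0.3804]]
305 317 329 [[0.4367, 0.3593], [0.4472, 0.3571]]
145 319 [[0.4695, 0.4922, 0.01], [0.4385, 0.3438, 0.01]]
```

Emit:
play_rows(deltas=[-1,0,22,0,60,0,0,25,0,50,0,0,25,0,50,0,0,20,0,50,0,0,14,0,50,0,0,6,0,50,0,0,3.5,0,50,0,0,0,0,5,0,0,0,0,5,0,0,0,0,5], newtons=60)

```text
t: 4.32
tool_pos: [0.4565, 0.418, 0.0109]
orientation: [2.441, 1.977, 0.004]
force: [0.0, -0.6, -0.5]
opening: 0.0343
gripper_force: 0.0
```

Emit:
play_rows(deltas=[0,0,0,0,5,0,0,0,0,5,0,0,0,0,5,0,0,0,0,5])

```text
t: 4.65
tool_pos: [0.4557, 0.4174, 0.0096]
orientation: [2.441, 1.977, 0.001]
force: [0.8, -0.6, 3.6]
opening: 0.0103
gripper_force: 60.0
```

Emit:
play_rows(deltas=[0,0,0,0,40,0,0,0,0,40,0,0,0,0,40])

```text
t: 4.9
tool_pos: [0.4554, 0.4171, 0.009]
orientation: [2.441, 1.977, -0.0]
force: [0.2, 0.6, -0.5]
opening: 0.0257
gripper_force: 0.0
```

```bash
python3 - <<'E'
from h import *
from plant import robot
s=robot.read_state();print(s['tool_pos'],yawof(s),s['force'],s['opening'],R.from_rotvec(s['orientation']).as_matrix()[:,2].round(4))
E
```

```text
[0.45539632 0.41714014 0.0090272 ] 78.00983885891642 [ 0.20549481  0.56622483 -0.49427096] 0.02574989526531731 [-2.e-04 -1.e-04 -1.e+00]
```

Emit:
play_rows(deltas=[0,0,1,0,40,0,0,1,0,40,0,0,0,0,40,0,0,0,0,40,0,0,0,0,40,0,0,0,0,40])

```text
t: 5.4
tool_pos: [0.4555, 0.4172, 0.0071]
orientation: [-2.441, -1.977, -0.0]
force: [-0.3, -0.0, -0.2]
opening: 0.0401
gripper_force: 0.0
```

Emit:
play_rows(deltas=[0,0,2,0,40,0,0,2,0,40,0,0,0,0,40,0,0,0,0,5,0,0,0,0,5,0,0,0,0,5,0,0,0,0,5,0,0,0,0,5,0,0,0,0,5,0,0,0,0,5])

```text
t: 6.23
tool_pos: [0.4556, 0.4172, 0.0032]
orientation: [2.441, 1.977, 0.0]
force: [0.4, -0.2, -0.1]
opening: 0.0109
gripper_force: 60.0
```

Emit:
play_rows(deltas=[0,0,-10,0,5,0,0,-30,0,5,0,0,-30,0,5,-10,16,-27,0,5,-22,31,0,0,5,-22,31,0,0,5,-22,31,0,0,5,-22,31,0,0,5,-22,31,0,0,5,-13,21,0,0,5])

```text
t: 7.07
tool_pos: [0.6177, 0.244, 0.101]
orientation: [2.442, 1.974, 0.0]
force: [0.5, -0.2, -0.7]
opening: 0.0112
gripper_force: 60.0
```

Emit:
play_rows(deltas=[0,0,0,-5.8,5,0,0,0,-5.8,5,0,0,0,-5.8,5,0,0,0,-5.8,5,0,0,0,-5.8,5,0,0,0,0,5,0,0,0,0,5])

```text
t: 7.65
tool_pos: [0.6156, 0.2472, 0.1006]
orientation: [1.872, 2.523, 0.0]
force: [1.0, 0.5, -0.1]
opening: 0.0109
gripper_force: 60.0
```

```bash
python3 - <<'E'
from h import *
from plant import robot
s=robot.read_state();print(s['t'],s['tool_pos'],yawof(s),s['q'],s['force'],s['opening'])
for n in('wrist','top'):
    c=robot.read_camera(n);np.savez(f'pics/{n}2.npz',**c);cv2.imwrite(f'pics/{n}2.png',cv2.convertScaleAbs(c['pixels'],alpha=1.4));print(c['eye'],c['rotation'])
E
```

```text
7.65 [0.61562252 0.24718885 0.10058006] 106.82763107956832 [3.04563611e-01 3.76231806e-01 1.41924522e+00 4.69902208e-06
 1.34602004e+00 1.08649966e-02] [ 0.96060421  0.49092482 -0.07873526] 0.010905873359397427
[0.59285062 0.31969413 0.26563991] [-0.27369177 -0.04020489  0.29146986]
[0.52510401 0.24293411 0.90067195] [ 0.06531005 -0.01569174 -1.56448763]
```

View pics/wrist2.png

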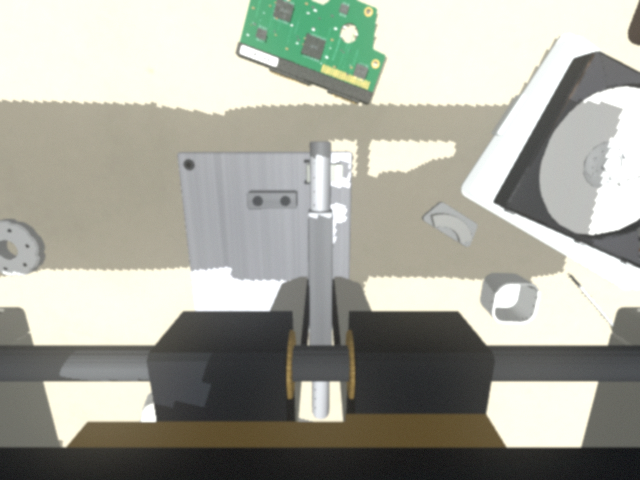

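The wrist view shows the bar held upright and straight from (320,145) to (320,415). The plate's +y edge is at row 153, its left edge at column 180 and its right edge near 351. The fence screws are at (258,201) and (286,201), with the fork partly under the bar.

```bash
python3 - <<'E'
from h import *
c=dict(np.load('pics/wrist2.npz'));g=cv2.cvtColor(c['pixels'],cv2.COLOR_BGR2GRAY)
print('toprow',[ (u,int(130+np.argmax(np.abs(np.diff(g[130:180,u].astype(int)))))) for u in(200,220,240,260,280,295)])
print(g[146:162,220].tolist())
print('left',[ (v,g[v,172:200].tolist()) for v in(180,240)])
print('right',[ (v,g[v,338:360].tolist()) for v in(240,258)])
o=np.array([.5726,.2337]);a=np.radians(17);A=np.array([[np.cos(a),-np.sin(a)],[np.sin(a),np.cos(a)]])
J=lambda uv,z:((cast(c,uv,z)[:,:2]-o)@A*1000).round(1).tolist()
print('corner TL',J([[179.5,153],[351,152.5]],.008),'screws mid',J([[258,201],[286,201]],.022),'left edge',J([[185,200],[190,250]],.008))
print('fence outline',J([[248,208],[297,208],[297,191],[248,191]],.022))
w=[.10-.003+.010]
print('bar pts',J([[320,145],[320,212],[320,300]],w[0]))
E
```

```text
toprow [(200, 153), (220, 153), (240, 153), (260, 153), (280, 153), (295, 153)]
[118, 119, 119, 118, 117, 113, 110, 113, 121, 124, 125, 123, 124, 123, 123, 124]
left [(180, [117, 119, 120, 118, 118, 118, 117, 117, 114, 118, 122, 126, 127, 126, 126, 124, 123, 122, 122, 122, 123, 124, 122, 123, 120, 121, 122, 124]), (240, [119, 120, 119, 119, 118, 119, 120, 119, 120, 120, 121, 120, 121, 119, 118, 117, 118, 123, 126, 126, 126, 126, 125, 124, 122, 122, 121, 122])]
right [(240, [134, 132, 135, 137, 137, 135, 134, 134, 135, 133, 128, 119, 115, 118, 118, 119, 119, 119, 120, 121, 120, 119]), (258, [132, 133, 135, 135, 134, 135, 132, 132, 132, 129, 125, 116, 116, 116, 118, 118, 118, 118, 119, 118, 120, 119])]
corner TL [[-58.9, 70.3], [67.0, 70.3]] screws mid [[-0.6, 37.0], [19.6, 36.9]] left edge [[-58.7, 35.7], [-59.2, -4.3]]
fence outline [[-8.1, 31.9], [27.4, 31.8], [27.7, 44.1], [-7.3, 44.2]]
bar pts [[44.4, 75.9], [44.3, 45.4], [44.1, -0.2]]
```

Emit:
play_rows(deltas=[0,-10,10,0,5,0,-10,10,0,5,0,-10,10,0,5,0,0,5,0,5,0,0,0,0,5,0,0,0,0,5])

```text
t: 8.25
tool_pos: [0.5873, 0.2386, 0.0654]
orientation: [1.87, 2.525, 0.0]
force: [0.6, 0.6, -1.3]
opening: 0.0108
gripper_force: 60.0
```

```bash
python3 - <<'E'
from h import *
from plant import robot
s=robot.read_state();print(s['t'],s['tool_pos'],yawof(s))
c=robot.read_camera('wrist');np.savez('pics/wrist3.npz',**c)
p=c['pixels'][90:290,210:440];cv2.imwrite('pics/wrist3.png',cv2.resize(cv2.convertScaleAbs(p,alpha=1.0),None,fx=3,fy=3,interpolation=cv2.INTER_CUBIC));print(p.max(),c['eye'])
E
```

```text
8.25 [0.58733226 0.23857102 0.06538422] 106.95446465509717
235 [0.56437286 0.31099258 0.23043836]
```

View pics/wrist3.png

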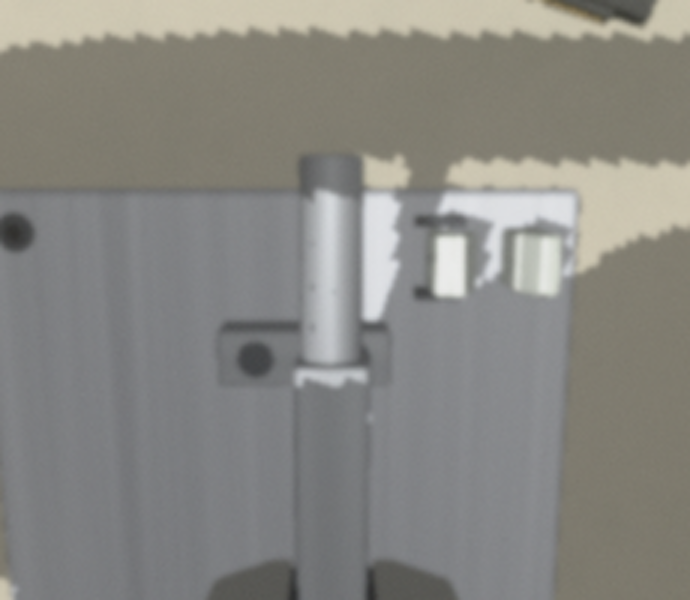

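The crop shows the +y fork's jaw top at (432-467,233-297) and its rear prong at (512-562,233-297). The bar's rod is at (302-362) and the fence at (219-390,323-385). The plate's right edge is at column 576.

```bash
python3 - <<'E'
from h import *
c=dict(np.load('pics/wrist3.npz'))
t=np.array([0.58733,0.23857]);a=np.radians(16.95);A=np.array([[np.cos(a),-np.sin(a)],[np.sin(a),np.cos(a)]])
J=lambda uv,z:((cast(c,np.array(uv)/3.+[210,90],z)[:,:2]-t)@A*1000).round(1).tolist()
print('rel to TCP, (jig x, jig y)')
zb=.0654-.0032
print('bar square edges top',J([[296,450],[368,450]],zb+.012),'rod',J([[302,300],[362,300]],zb+.006),'end',J([[332,156]],zb+.006),'step',J([[332,368]],zb+.012))
print('jaw',J([[432,233],[467,233],[467,297],[432,297]],.032))
print('prong',J([[512,233],[562,233],[562,297],[512,297],[533,265]],.032))
print('fence',J([[219,385],[390,385],[390,325],[219,325]],.022))
print('plate TR',J([[578,190],[572,400]],.008))
g=cv2.cvtColor(c['pixels'],cv2.COLOR_BGR2GRAY);print(g[178,345:410].tolist())
E
```

```text
rel to TCP, (jig x, jig y)
bar square edges top [[-6.4, 31.9], [5.0, 31.9]] rod [[-5.4, 54.9], [4.1, 54.9]] end [[-0.7, 76.9]] step [[-0.7, 45.2]]
jaw [[18.4, 63.0], [25.1, 63.0], [25.5, 50.8], [18.7, 50.8]]
prong [[33.7, 63.0], [43.2, 63.0], [43.9, 50.8], [34.3, 50.8], [38.0, 56.9]]
fence [[-24.2, 31.3], [11.5, 31.3], [11.3, 43.8], [-23.8, 43.8]]
plate TR [[51.4, 70.3], [53.0, 24.8]]
[140, 139, 137, 138, 138, 135, 127, 120, 126, 152, 195, 225, 233, 234, 234, 235, 235, 234, 229, 208, 163, 132, 127, 129, 135, 143, 162, 189, 213, 221, 217, 196, 161, 134, 127, 137, 172, 205, 205, 191, 188, 187, 191, 193, 203, 219, 225, 227, 221, 218, 212, 194, 170, 177, 191, 188, 174, 178, 191, 194, 189, 180, 173, 163, 146]
```

Emit:
play_rows(deltas=[0,10,0,0,5,0,10,0,0,5,0,10,0,0,5,-1,0,8,0,5,0,0,8,0,5,0,0,8,0,5,0,0,0,0,5,0,0,0,0,5])

```text
t: 8.97
tool_pos: [0.6145, 0.2458, 0.0395]
orientation: [-1.867, -2.524, 0.004]
force: [0.2, -0.5, -1.3]
opening: 0.0111
gripper_force: 60.0
```

Emit:
play_rows(deltas=[0,0,2,0,5,0,0,2,0,5,0,0,2,0,5,0,0,2,0,5,0,0,0,0,5])

```text
t: 9.38
tool_pos: [0.6159, 0.2463, 0.0329]
orientation: [-1.868, -2.526, 0.0]
force: [0.4, -0.2, -0.2]
opening: 0.0111
gripper_force: 60.0
```

Emit:
play_rows(deltas=[0,0,2,0,5,0,0,2,0,5,0,0,2,0,5,0,0,0,0,5])

```text
t: 9.72
tool_pos: [0.6169, 0.2465, 0.0276]
orientation: [1.868, 2.524, 0.003]
force: [3.4, 1.3, 1.0]
opening: 0.0113
gripper_force: 60.0
```

Emit:
play_rows(deltas=[0,0,2,0,5,0,0,2,0,5,0,0,2,0,5,0,0,0,0,5])

```text
t: 10.05
tool_pos: [0.6177, 0.2468, 0.0223]
orientation: [1.867, 2.524, 0.005]
force: [7.3, 2.3, 1.5]
opening: 0.0108
gripper_force: 60.0
```

Emit:
play_rows(deltas=[0,1,2,0,5,0,0,2,0,5,0,0,2,0,5,0,0,0,0,5])

```text
t: 10.38
tool_pos: [0.6159, 0.2462, 0.0135]
orientation: [-1.868, -2.525, 0.003]
force: [4.6, 1.6, -4.3]
opening: 0.0111
gripper_force: 60.0
```

Emit:
play_rows(deltas=[0,0,2,0,5,0,0,2,0,5,0,0,2,0,5,0,0,0,0,5])

```text
t: 10.72
tool_pos: [0.6168, 0.2465, 0.0112]
orientation: [-1.868, -2.525, 0.001]
force: [-6.3, -2.9, 15.4]
opening: 0.0112
gripper_force: 60.0
```

Emit:
play_rows(deltas=[0,0,0,0,40,0,0,0,0,40,0,0,0,0,40,0,0,0,0,40,0,0,-10,0,40,0,0,-30,0,40,0,0,-30,0,93,0,0,-30,0,93,0,-10,0,0,93,0,-20,0,0,93])

```text
t: 11.55
tool_pos: [0.5914, 0.2386, 0.1136]
orientation: [1.866, 2.522, 0.01]
force: [0.3, -0.4, -0.6]
opening: 0.062
gripper_force: 0.0
```

Emit:
play_rows(deltas=[0,-20,0,0,93,0,-10,0,0,93,0,0,0,0,93,0,0,0,0,93])

```text
t: 11.88
tool_pos: [0.5597, 0.2291, 0.1099]
orientation: [1.868, 2.525, 0.001]
force: [1.3, 0.8, -0.5]
opening: 0.0889
gripper_force: 0.0
```

```bash
python3 - <<'E'
from h import *
from plant import robot
s=robot.read_state();print(s['t'],s['tool_pos'],yawof(s))
c=robot.read_camera('wrist');np.savez('pics/wrist4.npz',**c)
d=robot.read_camera('side');np.savez('pics/side4.npz',**d)
a=cv2.resize(c['pixels'],(400,300));a=cv2.resize(c['pixels'][60:300,120:520],(800,480))
b=cv2.convertScaleAbs(d['pixels'][200:290,230:400],alpha=1.5)
cv2.imwrite('pics/w4.png',a);cv2.imwrite('pics/s4.png',cv2.resize(b,None,fx=4,fy=4,interpolation=cv2.INTER_CUBIC));print(c['eye'])
E
```

```text
11.8833 [0.55965316 0.22905458 0.10986361] 107.01040191328238
[0.53653258 0.30144628 0.27495041]
```

View pics/w4.png

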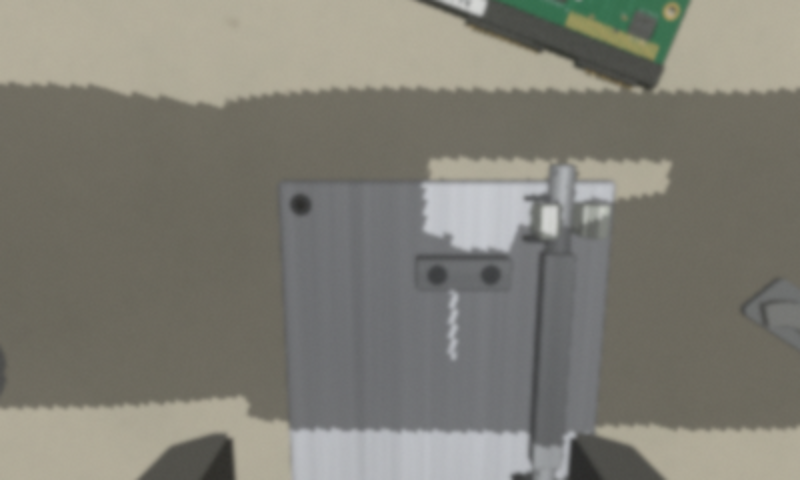

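View pics/s4.png

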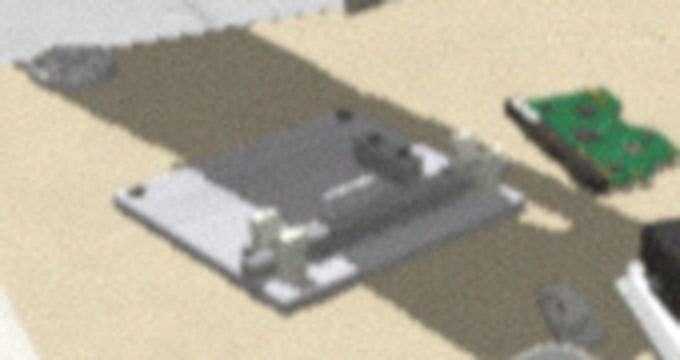

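The wrist view shows the bar seated, with its rod between jaw (538-560,203-238) and prong (580-610,205-235). The side view shows the bar low in both forks with both jaws upright over the rod ends.

Emit:
play_rows(deltas=[32,3,0,0,93,32,4,0,0,93,32,4,0,0,93,32,4,0,0,93,30,3,0,0,93,0,0,0,7,93,0,0,0,7,93,0,0,0,7,93,0,0,0,7,93,0,0,0,7,93], newtons=30)

```text
t: 12.82
tool_pos: [0.5311, 0.3859, 0.1089]
orientation: [-2.547, -1.839, 0.0]
force: [-0.0, -0.4, 0.7]
opening: 0.0929
gripper_force: 0.0
```

Emit:
play_rows(deltas=[0,0,0,7,93,0,0,0,7,93,0,0,0,7,93,0,0,0,7,93,0,0,0,7,93,0,0,0,7,93,0,0,0,7,93,0,0,0,7,93,0,0,0,7,93,0,0,0,7,93])

```text
t: 13.65
tool_pos: [0.5312, 0.3857, 0.109]
orientation: [-3.141, -0.045, -0.0]
force: [-0.3, -0.7, -0.2]
opening: 0.0925
gripper_force: 0.0
```

```bash
python3 - <<'E'
from h import *
from plant import robot
s=robot.read_state();print(s['t'],s['tool_pos'],yawof(s),s['q'])
c=robot.read_camera('wrist');np.savez('pics/wrist5.npz',**c);print(c['eye'])
cv2.imwrite('pics/w5.png',c['pixels'])
E
```

```text
13.65 [0.53124194 0.38568261 0.10897519] 1.6526877677644116 [ 5.49902901e-01  3.51088248e-01  1.43471591e+00 -1.61090888e-05
  1.35571638e+00  2.09185782e+00]
[0.60606744 0.38787139 0.27406818]
```

View pics/w5.png

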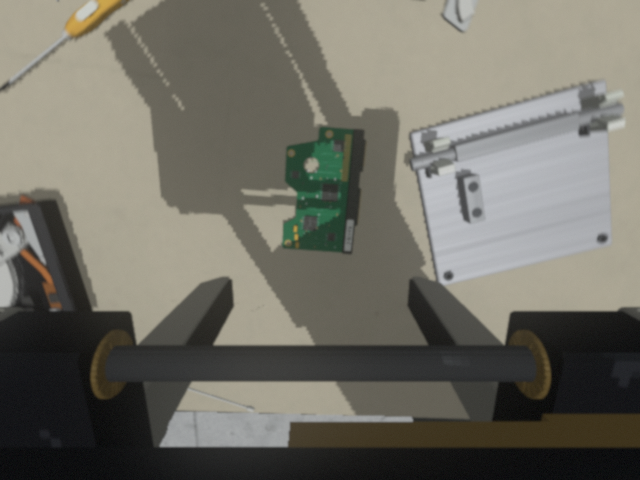

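The wrist view shows the board with its rear edge from (282,247) to (351,252), its front tab from (319,127) to (364,130) and its plain left side near column 285. The bar is in both forks from (412,160) to (620,110), and the fence is at (472,197).

```bash
python3 - <<'E'
from h import *
c=dict(np.load('pics/wrist5.npz'));im=c['pixels'];hsv=cv2.cvtColor(im,cv2.COLOR_BGR2HSV).astype(int)
gr=((hsv[...,0]>40)&(hsv[...,0]<90)&(hsv[...,1]>90)).astype(np.uint8)
M=np.zeros_like(gr);M[115:265,270:375]=gr[115:265,270:375]
t=np.array([.53124,.38568])
def L(uv,z):return (cast(c,uv,z)[:,:2]).round(4)
# left edge of green per row, rear edge per column
for v in(150,160,170,180,225,235,242):
    u=np.where(M[v])[0];print('row',v,u.min(),u.max()+1,L([[u.min(),v],[u.max()+1,v]],.007).tolist())
for u in(290,310,330,325,340):
    v=np.where(M[:,u])[0];print('col',u,v.min(),v.max()+1,L([[u,v.min()],[u,v.max()+1]],.007).tolist())
k=max(cv2.findContours(cv2.morphologyEx(M,3,np.ones((5,5))),0,2)[0],key=cv2.contourArea)
print('connector right edge',L([[364,130],[352,252]],.010).tolist())
b=L([[282,248],[351,252],[363.5,129.5],[320,127.5]],.007);print('corners',b.tolist())
g=cv2.cvtColor(im,cv2.COLOR_BGR2GRAY)
for v in(140,230):print(v,g[v,335:375].tolist())
E
```

```text
row 150 296 333 [[0.601, 0.4062], [0.6018, 0.3782]]
row 160 288 342 [[0.5934, 0.4123], [0.5946, 0.371]]
row 170 287 339 [[0.5859, 0.413], [0.587, 0.373]]
row 180 287 340 [[0.5782, 0.413], [0.5794, 0.3719]]
row 225 284 344 [[0.5423, 0.4154], [0.5436, 0.367]]
row 235 284 343 [[0.5339, 0.4154], [0.5353, 0.3675]]
row 242 302 342 [[0.5284, 0.4007], [0.5293, 0.368]]
col 290 147 239 [[0.603, 0.4108], [0.5307, 0.4105]]
col 310 143 249 [[0.6064, 0.3957], [0.5226, 0.394]]
col 330 139 250 [[0.6097, 0.3807], [0.5222, 0.3776]]
col 325 129 250 [[0.6168, 0.3847], [0.5221, 0.3817]]
col 340 130 251 [[0.6164, 0.3735], [0.5216, 0.3693]]
connector right edge [[0.6168, 0.3559], [0.522, 0.3597]]
corners [[0.5228, 0.417], [0.521, 0.3602], [0.6172, 0.356], [0.6177, 0.3885]]
140 [60, 58, 59, 59, 58, 57, 57, 58, 62, 68, 79, 85, 87, 87, 86, 82, 69, 57, 50, 53, 54, 53, 52, 54, 52, 52, 54, 54, 53, 64, 75, 89, 99, 101, 100, 101, 101, 101, 100, 100]
230 [53, 54, 54, 55, 55, 53, 53, 52, 50, 53, 73, 96, 105, 102, 100, 102, 108, 98, 81, 80, 91, 98, 98, 99, 98, 99, 99, 99, 99, 100, 100, 98, 98, 99, 99, 99, 99, 98, 99, 98]
```

Emit:
play_rows(deltas=[1,-1,10,4,85,0,0,14,0,85,0,0,14,0,85,0,0,14,0,85,0,0,14,0,85,0,0,14,0,85,0,0,12,0,85,0,0,7,0,85,0,0,4,0,85,0,0,0,0,85], newtons=20)

```text
t: 14.53
tool_pos: [0.5309, 0.386, 0.0049]
orientation: [3.14, -0.054, -0.002]
force: [0.3, -0.1, -0.3]
opening: 0.0852
gripper_force: 0.0
```

Emit:
play_rows(deltas=[0,0,0,0,85,0,0,0,0,85,0,0,0,0,85])

```text
t: 14.78
tool_pos: [0.5323, 0.3869, 0.0074]
orientation: [-3.14, 0.054, -0.003]
force: [-0.1, 0.6, -0.3]
opening: 0.0848
gripper_force: 0.0
```

Emit:
play_rows(deltas=[0,0,2.5,0,85,0,0,2,0,85,0,0,0,0,85,0,0,0,0,50,0,0,0,0,50,0,0,0,0,50,0,0,0,0,50,0,0,0,0,50,0,0,0,0,50,0,0,0,0,50], newtons=30)

```text
t: 15.62
tool_pos: [0.5315, 0.3864, 0.0017]
orientation: [-3.141, 0.055, -0.0]
force: [-0.7, -0.1, 1.4]
opening: 0.0564
gripper_force: 30.0
```

Emit:
play_rows(deltas=[0,0,0,0,50,0,0,0,0,50])

```text
t: 15.78
tool_pos: [0.5315, 0.3865, 0.0017]
orientation: [-3.141, 0.055, -0.0]
force: [0.1, 0.3, 0.4]
opening: 0.0562
gripper_force: 30.0
```

Emit:
play_rows(deltas=[0,0,-8,0,50,0,0,-20,0,50,0,0,-20,0,50,0,24,0,0,50,-1,30,0,0,50,-1,30,0,0,50,-1,30,0,0,50,0,30,0,0,50,0,27,0,0,50,0,0,0,0,50])

```text
t: 16.62
tool_pos: [0.5224, 0.2114, 0.0499]
orientation: [3.139, -0.059, -0.001]
force: [-0.1, -0.2, -0.8]
opening: 0.0565
gripper_force: 30.0
```

Emit:
play_rows(deltas=[0,0,0,-5,50,0,0,0,-5,50,0,0,0,-5,50,0,0,0,-4,50,0,0,0,0,50,0,0,0,0,50,0,0,0,0,50])

```text
t: 17.2
tool_pos: [0.5226, 0.2159, 0.0499]
orientation: [-3.107, -0.461, -0.0]
force: [0.1, 0.6, 0.1]
opening: 0.0565
gripper_force: 30.0
```

```bash
python3 - <<'E'
from h import *
from plant import robot
s=robot.read_state();print(s['t'],s['tool_pos'],yawof(s),s['opening'],s['force'])
c=robot.read_camera('wrist');np.savez('pics/wrist6.npz',**c);print(c['eye'])
p=c['pixels'][40:340,180:460]
cv2.imwrite('pics/w6.png',cv2.resize(p,None,fx=2,fy=2,interpolation=cv2.INTER_CUBIC))
E
```

```text
17.2 [0.52261319 0.21589757 0.04989538] 16.880932496197985 0.05646566923367591 [0.05071653 0.62800761 0.06949767]
[0.59421439 0.23785855 0.21499314]
```

View pics/w6.png

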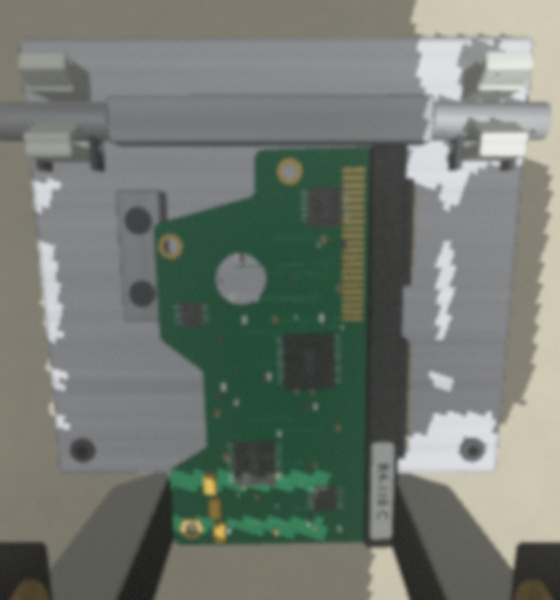

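The wrist view shows the board level in the fingers, with its front edge at (258-412,~148). The bar's front edge is at row ~140 and the fence's stop face at column ~163.

```bash
python3 - <<'E'
from h import *
c=dict(np.load('pics/wrist6.npz'));im=c['pixels'];g=cv2.cvtColor(im,cv2.COLOR_BGR2GRAY).astype(int);hsv=cv2.cvtColor(im,cv2.COLOR_BGR2HSV).astype(int)
t=np.array([.52261,.21590]);a=np.radians(16.88);A=np.array([[np.cos(a),-np.sin(a)],[np.sin(a),np.cos(a)]])
J=lambda uv,z:(cast(c,uv,z)[:,:2]-t)@A*1000
def line(P,ax): k=np.polyfit(P[:,1-ax],P[:,ax],1);return k
gr=((hsv[...,0]>40)&(hsv[...,0]<90)&(hsv[...,1]>90))
F=np.array([[u,np.where(gr[90:200,u])[0].min()+90] for u in range(314,350,4)],float)
P=J(F,.0552);k=line(P,0);print('board front deg',np.degrees(-np.arctan(k[0])),'x mean',P[:,0].mean().round(2))
E=np.array([[np.where(gr[v,230:330])[0].min()+230,v] for v in list(range(160,200,5))+[290,295,300,305]],float)
print(E[:,0]);P=J(E,.0552);k=line(P,1);print('board left deg',np.degrees(np.arctan(k[0])),P[:,1].round(1))
# bar front top edge z=.020: strongest gradient around row 110
B=[]
for u in range(240,390,10):
    d=np.diff(g[100:118,u]);B.append([u,100+np.argmax(np.abs(d))+.5])
B=np.array(B,float);print(B[:,1]);P=J(B,.02);k=line(P,0);print('bar deg',np.degrees(-np.arctan(k[0])),P[:,0].round(1))
F=[]
for v in range(140,198,6):
    d=np.diff(g[v,252:272]);F.append([252+np.argmax(np.abs(d))+.5,v])
F=np.array(F,float);print(F[:,0]);P=J(F,.022);k=line(P,1);print('fence',np.degrees(np.arctan(k[0])),P[:,1].round(1))
E
```

```text
board front deg 2.221623393185693 x mean 86.94
[272. 272. 259. 259. 260. 260. 260. 261. 266. 267. 266. 266.]
board left deg -1.45366016206606 [22.4 22.5 28.6 28.7 28.3 28.4 28.6 28.2 28.  27.6 28.2 28.3]
[112.5 112.5 112.5 112.5 112.5 112.5 112.5 115.5 114.5 109.5 109.5 109.5
 109.5 110.5 110.5]
bar deg 1.240754914057528 [91.2 91.2 91.2 91.2 91.2 91.2 91.1 89.6 90.1 92.7 92.7 92.7 92.6 92.1
 92.1]
[262.5 263.5 254.5 256.5 264.5 257.5 257.5 257.5 258.5 258.5]
fence -6.289743863354579 [31.8 31.4 36.4 35.5 31.2 35.3 35.5 35.6 35.2 35.4]
```

Emit:
play_rows(deltas=[0,0,10,0,50,0,0,10,0,50,0,0,8,0,50,0,0,6,0,50,0,0,4,0,50,0,0,1.5,0,50,0,0,0,0,50,0,0,0,0,50,0,0,0,0,50,0,0,0,0,50])

```text
t: 18.08
tool_pos: [0.5226, 0.2156, 0.0102]
orientation: [-3.107, -0.464, -0.0]
force: [0.9, -0.8, 0.1]
opening: 0.0567
gripper_force: 30.0
```

Emit:
play_rows(deltas=[0,0,1,0,50,0,-1,0,0,50,0,-1,0,0,50,0,-1,0,0,50,0,-1,0,0,50,0,0,0,0,50,0,0,0,0,50])

```text
t: 18.67
tool_pos: [0.5216, 0.2194, 0.0094]
orientation: [3.107, 0.464, 0.001]
force: [0.5, -2.5, 2.6]
opening: 0.0568
gripper_force: 29.9
```

Emit:
play_rows(deltas=[1,0,0,0,50,1,0,0,0,50,1,0,0,0,50,0,0,0,0,50,0,0,0,0,50])

```text
t: 19.08
tool_pos: [0.524, 0.22, 0.0094]
orientation: [3.107, 0.464, -0.001]
force: [-2.1, -3.5, 6.5]
opening: 0.0567
gripper_force: 29.9
```

Emit:
play_rows(deltas=[0,0,-0.4,0,50,1,0,0,0,50,1,0,0,0,50,0,0,0,0,50,0,0,0,0,50])

```text
t: 19.5
tool_pos: [0.526, 0.2207, 0.0094]
orientation: [3.107, 0.465, -0.001]
force: [-2.4, -3.6, 4.0]
opening: 0.0564
gripper_force: 29.9
```

Emit:
play_rows(deltas=[1,0,0,0,50,1,0,0,0,50,0,0,0,0,50,0,0,0,0,50])

```text
t: 19.83
tool_pos: [0.5264, 0.2209, 0.0093]
orientation: [3.106, 0.464, -0.006]
force: [-10.7, -5.5, 11.4]
opening: 0.0562
gripper_force: 29.9
```

Emit:
play_rows(deltas=[-1.2,0,-0.5,0,50,0,-1,0,0,50,0,-1,0,0,50,0,0,0,0,50,0,0,0,0,50])

```text
t: 20.25
tool_pos: [0.5262, 0.2214, 0.0094]
orientation: [3.105, 0.463, -0.002]
force: [-1.3, -9.7, 1.5]
opening: 0.0566
gripper_force: 29.9
```

Emit:
play_rows(deltas=[0,-1,0,0,50,0,0,0,0,50,0,0,0,0,50])

```text
t: 20.5
tool_pos: [0.5261, 0.2216, 0.0094]
orientation: [3.104, 0.462, -0.002]
force: [0.7, -13.7, 1.1]
opening: 0.0564
gripper_force: 29.9
```

Emit:
play_rows(deltas=[1,0,0,0,50,0.5,0,0,0,50,0,0,0,0,50,0,0,0,0,50,0,0,0,0,50], newtons=45)

```text
t: 20.92
tool_pos: [0.5262, 0.2216, 0.0093]
orientation: [3.104, 0.462, -0.006]
force: [-7.0, -15.7, 8.3]
opening: 0.0565
gripper_force: 44.9
```

```bash
cat > m.py <<'E'
from h import *
from plant import robot
s=robot.read_state();print(s['t'],s['tool_pos'],yawof(s),s['opening'],s['force'],s['wrist_torque'].round(2))
c=robot.read_camera('wrist');np.savez('pics/w_%.2f.npz'%s['t'],**c);im=c['pixels'];hsv=cv2.cvtColor(im,cv2.COLOR_BGR2HSV).astype(int);g=cv2.cvtColor(im,cv2.COLOR_BGR2GRAY).astype(float)
t=s['tool_pos'][:2];a=np.radians(yawof(s));A=np.array([[np.cos(a),-np.sin(a)],[np.sin(a),np.cos(a)]])
J=lambda uv,z:(cast(c,uv,z)[:,:2]-t)@A*1000
gr=((hsv[...,0]>40)&(hsv[...,0]<90)&(hsv[...,1]>90))
def fit(uv,z,ax,n):
    P=J(np.array(uv,float),z);k=np.polyfit(P[:,1-ax],P[:,ax],1);r=P[:,ax]-np.polyval(k,P[:,1-ax]);ok=abs(r-np.median(r))<.8
    if ok.sum()>3:k=np.polyfit(P[ok,1-ax],P[ok,ax],1)
    print(n,'deg %.2f'%np.degrees(np.arctan(k[0])*(1 if ax else -1)),'at %.2f'%np.median(P[ok,ax]),'span',P[ok,1-ax].min().round(),P[ok,1-ax].max().round(),ok.sum(),len(ok))
E
python3 - <<'E'
from m import *
ys,xs=np.where(gr[60:340,220:380]);print('green rows',ys.min()+60,ys.max()+60,'cols',xs.min()+220,xs.max()+220)
for v in range(80,130,4):print(v,[int(x) for x in g[v,[270,285,300,320,335,350]]],gr[v,[300,320,335]].astype(int))
print('row150',[int(x) for x in g[160,235:275]]);print(gr[160,235:275].astype(int).tolist())
E
```

```text
20.9167 [0.52623291 0.22161596 0.00929314] 16.929854175653823 0.05645426876694088 [ -6.96677836 -15.72561959   8.33856455] [-2.92  1.09 -0.94]
green rows 115 310 cols 259 366
80 [144, 142, 143, 142, 144, 141] [0 0 0]
84 [127, 126, 127, 124, 125, 126] [0 0 0]
88 [136, 134, 133, 133, 131, 132] [0 0 0]
92 [131, 130, 131, 128, 130, 128] [0 0 0]
96 [129, 126, 126, 126, 126, 125] [0 0 0]
100 [127, 126, 128, 124, 124, 125] [0 0 0]
104 [128, 128, 127, 126, 128, 128] [0 0 0]
108 [131, 131, 131, 129, 128, 129] [0 0 0]
112 [96, 95, 95, 92, 91, 90] [0 0 0]
116 [139, 140, 140, 76, 77, 75] [0 1 1]
120 [141, 141, 140, 77, 76, 76] [0 1 1]
124 [139, 139, 139, 91, 75, 75] [0 0 1]
128 [138, 137, 138, 88, 75, 74] [0 0 1]
row150 [72, 71, 70, 70, 71, 71, 71, 70, 72, 70, 71, 73, 77, 96, 116, 126, 130, 126, 118, 102, 87, 77, 76, 74, 76, 89, 107, 119, 123, 128, 133, 139, 138, 136, 133, 126, 111, 95, 78, 73]
[0, 0, 0, 0, 0, 0, 0, 0, 0, 0, 0, 0, 0, 0, 0, 0, 0, 0, 0, 0, 0, 0, 0, 0, 0, 0, 0, 0, 0, 0, 0, 0, 0, 0, 0, 0, 0, 0, 0, 1]
```

```bash
cat >> m.py <<'E'
def cross(p,th,rising):
    q=p>=th; i=np.where(q[1:]!=q[:-1])[0]
    i=[k for k in i if (p[k+1]>p[k])==rising]
    return None if not i else i[0]+(th-p[i[0]])/(p[i[0]+1]-p[i[0]])
def run():
    # bar top front edge: bright->dark face, th 112
    L=[[u,106+x] for u in range(245,350,4) if (x:=cross(g[106:114,u],112,False)) is not None];fit(L,.020,0,'bar')
    sat=hsv[...,1].astype(float)
    L=[[u,110+x] for u in range(312,350,3) if (x:=cross(sat[110:122,u],70,True)) is not None];fit(L,.015,0,'board front')
    L=[[230+x,v] for v in list(range(165,205,3))+list(range(278,310,3)) if (x:=cross(sat[v,230:300],70,True)) is not None];print([round(a[0],1) for a in L]);fit(L,.015,1,'board left')
    for v in(165,175,185,195):print(v,[int(x) for x in g[v,236:272]],[int(x) for x in sat[v,252:272]])
E
python3 -c "
from m import *
run()"
```

```text
20.9667 [0.52624607 0.22162567 0.0093143 ] 16.92954461991999 0.056099441198056633 [ -6.09508129 -16.11458002   8.77513905] [-2.99  1.04 -0.91]
bar deg 0.20 at 88.42 span -12.0 32.0 27 27
board front deg 1.09 at 87.50 span -12.0 4.0 13 13
[np.float64(258.8), np.float64(258.6), np.float64(258.8), np.float64(258.9), np.float64(259.0), np.float64(259.2), np.float64(259.4), np.float64(259.6), np.float64(259.6), np.float64(259.8), np.float64(260.0), np.float64(260.0), np.float64(260.3), np.float64(260.6), np.float64(264.5), np.float64(264.2), np.float64(264.9), np.float64(264.9), np.float64(265.2), np.float64(265.2), np.float64(265.6), np.float64(265.6), np.float64(265.7), np.float64(265.7), np.float64(266.1)]
board left deg 0.20 at 28.54 span -7.0 66.0 25 25
165 [72, 70, 71, 69, 70, 72, 69, 70, 70, 70, 71, 72, 80, 99, 119, 127, 127, 120, 106, 89, 80, 76, 76, 77, 86, 102, 115, 117, 118, 124, 132, 135, 137, 134, 126, 113] [6, 8, 9, 8, 9, 16, 44, 76, 64, 77, 95, 87, 53, 24, 8, 11, 24, 48, 81, 89]
175 [128, 127, 128, 127, 126, 127, 125, 125, 123, 125, 125, 126, 127, 128, 127, 127, 125, 124, 113, 99, 83, 76, 74, 73, 73, 73, 71, 70, 71, 72, 72, 72, 71, 73, 70, 69] [12, 10, 9, 8, 9, 13, 33, 75, 99, 107, 109, 118, 114, 111, 111, 113, 117, 114, 118, 120]
185 [127, 128, 127, 127, 127, 126, 123, 124, 124, 123, 124, 123, 124, 126, 126, 126, 125, 124, 118, 106, 91, 79, 76, 74, 71, 72, 74, 73, 71, 71, 71, 69, 70, 70, 70, 69] [12, 8, 11, 9, 8, 10, 16, 48, 91, 111, 108, 111, 114, 114, 117, 120, 118, 115, 118, 124]
195 [126, 125, 127, 126, 126, 125, 124, 124, 122, 121, 123, 123, 124, 124, 123, 124, 125, 125, 121, 114, 99, 84, 77, 73, 71, 71, 73, 72, 74, 71, 73, 77, 86, 89, 86, 79] [10, 8, 8, 9, 10, 12, 13, 34, 71, 101, 110, 116, 113, 114, 111, 97, 77, 68, 60, 39]
```

Emit:
play_rows(deltas=[0.6,0,0,0,50,0,0,0,0,50,0,0,0,0,50,0,0,0,0,50,0,0,0,0,50,0,0,0,0,50,0,0,0,0,50,0,0,0,0,50,0,0,0,0,50])

```text
t: 21.77
tool_pos: [0.5263, 0.2216, 0.0093]
orientation: [3.103, 0.462, -0.008]
force: [-9.3, -16.4, 10.7]
opening: 0.056
gripper_force: 44.9
```

```bash
python3 -c "
from m import *
run()" | head -8
```

```text
21.7667 [0.52630029 0.22163596 0.00930423] 16.932350294667682 0.05603274759464556 [ -9.30339693 -16.39411735  10.69311204] [-3.09  1.51 -0.95]
bar deg 0.19 at 88.40 span -12.0 32.0 27 27
board front deg 1.02 at 87.48 span -12.0 4.0 13 13
[np.float64(258.7), np.float64(258.6), np.float64(258.7), np.float64(258.9), np.float64(259.0), np.float64(259.2), np.float64(259.4), np.float64(259.6), np.float64(259.6), np.float64(259.8), np.float64(259.9), np.float64(260.1), np.float64(260.3), np.float64(260.4), np.float64(264.5), np.float64(264.3), np.float64(264.7), np.float64(265.1), np.float64(265.3), np.float64(265.4), np.float64(265.6), np.float64(265.5), np.float64(265.6), np.float64(265.8), np.float64(265.9)]
board left deg 0.20 at 28.55 span -7.0 66.0 25 25
165 [70, 71, 70, 72, 72, 71, 70, 71, 71, 71, 69, 73, 80, 100, 120, 127, 127, 120, 104, 89, 78, 77, 75, 76, 86, 104, 115, 117, 119, 128, 133, 136, 137, 134, 126, 114] [8, 8, 10, 8, 10, 19, 48, 80, 64, 73, 91, 80, 43, 18, 8, 11, 24, 50, 79, 88]
175 [128, 127, 127, 128, 125, 124, 124, 124, 125, 125, 125, 126, 127, 127, 127, 129, 127, 123, 114, 97, 83, 78, 74, 73, 70, 72, 70, 71, 71, 71, 70, 71, 70, 71, 71, 70] [10, 10, 9, 10, 12, 16, 36, 72, 106, 108, 114, 112, 112, 117, 115, 114, 118, 114, 114, 115]
185 [127, 127, 127, 126, 126, 126, 125, 124, 123, 122, 124, 125, 126, 126, 126, 127, 126, 124, 118, 106, 89, 79, 75, 73, 72, 72, 71, 72, 72, 71, 72, 70, 70, 71, 70, 71] [8, 8, 9, 9, 11, 6, 20, 52, 92, 111, 112, 113, 113, 114, 108, 115, 118, 117, 118, 120]
```

Both contacts hold steady at about 13–14 N each, and the board side and the bar agree in angle to within 0.02°.

```bash
python3 -c "
from plant import robot
print(robot.close_job())"
```

```text
the job is handed in; nothing more can be done
None
```

The job is handed in at about 22 s: the bar is seated in both forks with the jaws closed over its ends, and the board is held at about 13–14 N against both bar and fence, square by the camera check; the judge's verdict was not shown.

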